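Refit the gas ring's knob and turn the tap off

ROBOT

A 6-joint arm with a two-finger parallel gripper is mounted at the origin on the work surface. World frame = base frame: x ahead of the robot, y to its left, z up, the work surface at z = 0. Lengths are in m, angles in rad, forces in N, time in s.
With the tool pointing down it reaches from about 0.225 to 0.875 m from the base axis. Payload 3.4 kg.
Tool frame: the origin (TCP) lies between the finger pads; the fingertips stand 11 mm ahead of it and the grasp point (between the pads) lies 8 mm behind it (env.tip_extent is the distance from the TCP to the fingertips, in m); z points along the fingers, y is the direction in which the jaws open and shut (so a half turn about z gives the same grasp; the last joint's range is limited). The gripper opens to 85 mm and grips with 20 to 120 N. Pads are 22 mm wide; open, the fingers measure 114 mm over their backs; the gripper's body (76 mm by 85 mm) begins 54 mm behind the grasp point. The pads swing forward as they close: fully open they stand 13 mm farther back than shut.
Start: joints at [-1.223, 0.276, 1.505, -0, 1.361, -0.121], TCP at [0.26, -0.513, 0.242] pointing down, gripper open.
Joint ranges: [-2.89, 2.89], [-0.75, 2.08], [0.22, 2.7], [-1.18, 4.32], [0.11, 2.71], [-2.7, 2.7]. Speed limits (rad/s): [2.57, 2.57, 3.14, 3.14, 3.14, 3.14].

INTERFACE

Orientations are given as a unit quaternion [w, x, y, z].
In Python, from plant import env, cams, ticket gives the robot as it stands. The module is installed in compiled form; this text tells all that it offers.
- The arm moves only by the tool apply_moves, never from a script. Its arguments are lists of equal length, an entry for each row: "delta_pos": the shift along the tool's x, y, z in cm, a list of three; "spin": the turn about the tool's z in degrees. A call has 1 to 10 rows; each row shifts and turns the commanded pose from where the row before left it, along the tool's axes as they then stand; what a row does not reach is not made up. A row lasts 1/8 s, in which the tool goes at most 62.5 mm and 10.7 degrees, less where a joint would pass 70% of its speed; a pose out of reach is approached as far as the arm can. A call is refused whole if a number of a shift passes 6.25 or a number of a turn 10.7, either way. A call with a gripper value outside its range is refused whole. "jaw" is the finger opening in cm, from 0 to 8.54, set as the call begins (left out, the last holds). The fingers move at their own pace and stop on an object; "force" is the grip in N (left out, the last holds). Time passes only in rows, so rows that do not move let the fingers close. It gives the time, the measured TCP pose, the force and the opening at its end, in the units of the state.
- env.read_state(): the state, without advancing time (a new reading comes with each control period).
- cams.get_image(name): name is "side" or "top" or "wrist"; returns the picture (480x640x3 uint8, red, green, blue); there is no depth.
- cams.calibration(name): a dict with "fx", "fy", "cx", "cy" (pixels), "pose" (4x4, takes a point from camera to world coordinates). Camera axes: x right, y down, z forward; pixel columns grow to the right and rows downward; lengths in m; the calibration is good to about 2 mm. A picture is of the moment at which its call begins: read the wrist's pose just before it. calibration takes no time and is no camera call; for the wrist camera it gives the pose at the moment of the call.
- ticket.job_done(): hands the job in, once; it reports no verdict.
The state is a dict: "t": time; "q": joint angles; "joint_vel": joint speeds; "joint_efforts": joint torques, N m; "ee_pos": TCP position; "eef_rot": TCP orientation; "contact_force": force on the tool from outside, world axes, zero at the start; "torque": the same for the moment, N m; "grip_width": finger opening in m.
Only numpy, scipy, OpenCV 4.12 (cv2) and the standard library are available. Lean on these libraries where they do the work, as an engineer would, in place of code of your own. Each camera call takes 0.05 s, during which the arm holds its last target. There are 200 camera calls.

TASK

The right-hand control knob has come off this gas ring while its tap was on. Pick the knob up, press it onto the bare spindle and turn it until its D-shaped bore drops over the spindle's flat and the knob sits fully home, then turn it clockwise to off, so that its red line points at the red dot, and let go of it. Leave the left-hand knob, the mug, the jar and the screwdriver as they are.

Things in the scene. Friction and masses are not known exactly. Their poses are not given: they have to be found in the camera images.
- knob_mid (a point): the loose control knob, white plastic, 40 to 85 g, standing on its skirt on the bench: this point is on its axis, half-way up its 38 mm height. Round body 56 mm wide at the foot, 49 mm on top, 18 mm high; on it a straight grip bar 46 mm long, 14 mm thick, 20 mm high. z is the knob's axis, from the open underside to the grip bar; x runs along the bar to its end with the red line
- knob_bore (a point): centre of the mouth of the bore in the loose knob's underside, 19 mm below its middle; same axes. The bore is blind, 16 mm deep: for its first 4 mm round, 12.9 mm in diameter with a 1.5 mm lead-in; deeper in, a key 2.3 mm from the axis on the -x side (opposite the red line) makes it a D
- knob_pointer (a point): tip of the loose knob's red line: the end of the grip bar, 23 mm from the knob's axis along its x, at half the knob's height; same axes as knob_mid
- tap (a point): the bare tap, right-hand on the gas ring's sloping front panel: point on the spindle's axis, on top of the dark collar (28 mm wide) on which the knob's underside rests when home; the knob's middle is then 19 mm from here along z. z is the spindle's axis, square to the panel, leaning 30 degrees from vertical; x points up the slope, y to the left-hand knob
- spindle_tip (a point): tip of the bare brass spindle, 16 mm from the collar; axes as tap (they do not turn with it). 12 mm in diameter, with a flat 2 mm from its axis; tip chamfered 1 mm. It turns about z against 0.06 N m of friction, and stands open by an unknown 0.45 to 1.35 rad, anticlockwise (from x to y); the knob drops on only with its red line at that same angle from x, within about 0.15 rad
- off_dot (a point): the red dot that marks off, on the panel 40 mm up the slope (along x of tap) from the bare spindle's axis. Turned clockwise to its stop, the spindle is off: its flat then faces down the slope, away from the dot, and the knob's red line faces the dot
- hob: the gas ring, fixed: 340 mm wide (y), 380 mm deep (x), top plate 105 mm and black pan support 140 mm above the bench; origin on the bench under its middle. Its front (-x) faces across the bench, to the robot's right. The front panel slopes from 50 to 105 mm height; the two taps are in mid-slope, 75 mm either side of its middle
- left_knob (a joint): the left-hand knob of the gas ring, the same as the loose one, in place 150 mm from the bare tap; rad, 0 at off, growing anticlockwise
- mug: blue mug, 78 mm in diameter, 80 mm high, with a handle at its +y; origin under its centre
- jar: small white jar with a yellow lid, 56 mm in diameter, 55 mm high; origin under its centre
- screwdriver: screwdriver with an orange handle, 200 mm long, lying along its x; origin under its middle
There are look-alikes about, which are no part of the job. What is shaped like the part that bears knob_mid but green or turquoise is not meant.

How it is judged:
On the way:
1. the knob sits fully home on the spindle (z of knob_mid in the frame of tap between 0.015 and 0.0225 m and x of knob_mid in the frame of tap between -0.003 and 0.003 m and y of knob_mid in the frame of tap between -0.003 and 0.003 m and angle between the z axis of knob_mid and the z axis of tap, either way round below 0.15 rad), for 0.2 s.
At the end, for the whole second after the job is handed in: the knob is home on the spindle (its underside within 3.5 mm of the collar, within 3 mm of the axis), its red line points at the red off dot within 6 mm at the pointer's tip (about 15 degrees), and it has been let go (all of step 1 and x of knob_pointer in the frame of tap above 0.015 m and y of knob_pointer in the frame of tap between -0.006 and 0.006 m and contact force between the fingers and knob below 0.1 N); the robot touches nothing.
It fails at once if the left-hand knob is turned by more than 0.2 rad (value of joint left_knob above 0.2 rad).
It fails at once if the mug is moved by more than 30 mm (distance of mug from where it was at the start of the episode above 0.03 m).
It fails at once if the jar is moved by more than 30 mm (distance of jar from where it was at the start of the episode above 0.03 m).
It fails at once if the screwdriver is moved by more than 30 mm (distance of screwdriver from where it was at the start of the episode above 0.03 m).
It also fails if it takes over 58 s, if anything falls off the work surface, if the arm or the gripper's body presses on something with over 40 N, if the wrist force passes 120 N, or if a joint passes its speed limit or range.

## Working session

There is one attempt and no reset: what is moved stays moved. The work goes in short steps, Python scripts to look and compute and a tool call to move; the robot and the scene stay as the last step left them, time stands still between calls to the robot, and variables do not carry over. Pictures are saved under pics/ and viewed, about 8 in all and at most 12, crops included, and the job is handed in when it is done.

Besides the shell and the picture viewer there is one more tool, called after "Call:" as name(argument=value, ...) on one line, values as JSON. apply_moves: Moves the arm, as the interface text tells. Its arguments: {"type":"object","properties":{"delta_pos":{"type":"array","items":{"type":"array","items":{"type":"number"}}},"spin":{"type":"array","items":{"type":"number"}},"jaw":{"type":"number"},"force":{"type":"number"}},"required":["delta_pos","spin"]}

```bash
mkdir -p pics; python3 - <<'E'
from plant import env,cams
import cv2,numpy as np
print(env.read_state())
np.set_printoptions(precision=4,suppress=True)
for n in ["side","top","wrist"]:
    c=cams.calibration(n);print(n,c['fx'],c['fy'],c['cx'],c['cy']);print(c['pose'])
    cv2.imwrite(f"pics/{n}0.png",cams.get_image(n)[:,:,::-1])
E
```

```text
{'t': 0.0, 'q': array([-1.22298912e+00,  2.76581780e-01,  1.50616933e+00, -1.10700351e-05,
        1.36068459e+00, -1.21013997e-01]), 'joint_vel': array([ 0.0007318 ,  0.00086075, -0.00070157,  0.00022628,  0.00071241,
        0.00050447]), 'joint_efforts': array([ 1.63831195e-03, -4.16775334e+01, -2.45806754e+01, -8.74910393e-05,
        1.09610838e-02, -2.66403987e-06]), 'ee_pos': array([ 0.25961009, -0.51247079,  0.2414328 ]), 'eef_rot': array([-9.14990596e-04,  9.72650727e-01,  2.32270777e-01, -1.09651065e-04]), 'contact_force': array([ 0.66506703, -0.21180173, -0.1883858 ]), 'torque': array([-0.0252742 ,  0.03279152, -0.05388518]), 'grip_width': 0.08564534344339567}
side 615.6512553076916 615.6512553076916 318.9412830570151 233.74767814491372
[[-0.8674 -0.3308  0.3718 -0.0105]
 [-0.4977  0.5753 -0.6491  0.8858]
 [ 0.0008 -0.748  -0.6637  1.0813]
 [ 0.      0.      0.      1.    ]]
top 452.2403516666217 452.2403516666217 318.60045174537225 239.31962480835696
[[ 0.0029 -0.9884  0.1521  0.4087]
 [-0.9997  0.0009  0.0248 -0.1073]
 [-0.0246 -0.1521 -0.9881  1.0971]
 [ 0.      0.      0.      1.    ]]
wrist 396.14773044114975 396.14773044114975 320.3909784466969 244.52095063566512
[[ 0.453  -0.8604 -0.2335  0.3181]
 [-0.8915 -0.4373 -0.1179 -0.4825]
 [-0.0006  0.2615 -0.9652  0.3722]
 [ 0.      0.      0.      1.    ]]
```

View pics/top0.png

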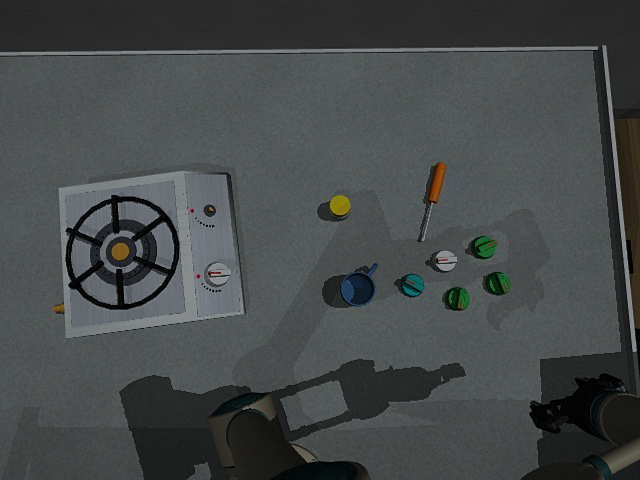

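View pics/side0.png

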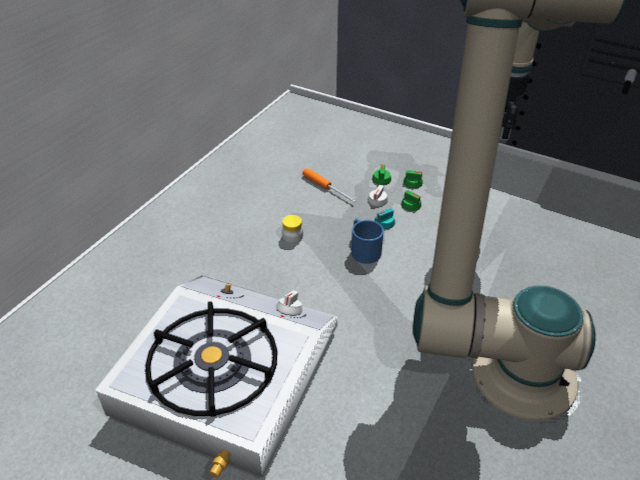

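The top image shows these candidates:
- White loose knob at (445,261). This is the chosen one.
- White left-hand knob on the hob at (218,273).
- Green knobs at (484,247), (498,283) and (458,298).
- Turquoise knob at (412,285).

The bare tap is at (210,210) and the off dot at (192,210). Next is a close crop of the chosen knob and the tap.

```bash
cat > h.py <<'E'
import numpy as np,cv2
from plant import env,cams
from scipy.spatial.transform import Rotation as R
np.set_printoptions(precision=4,suppress=True)
def ray(cal,u,v):
    P=cal['pose'];d=P[:3,:3]@np.array([(u-cal['cx'])/cal['fx'],(v-cal['cy'])/cal['fy'],1]);return P[:3,3],d/np.linalg.norm(d)
def onz(cal,u,v,z):
    o,d=ray(cal,u,v);return o+d*(z-o[2])/d[2]
def proj(cal,p):
    P=cal['pose'];c=P[:3,:3].T@(np.asarray(p)-P[:3,3]);return np.array([cal['fx']*c[0]/c[2]+cal['cx'],cal['fy']*c[1]/c[2]+cal['cy']])
def tri(obs):
    A=np.zeros((3,3));b=np.zeros(3)
    for cal,u,v in obs:
        o,d=ray(cal,u,v);M=np.eye(3)-np.outer(d,d);A+=M;b+=M@o
    return np.linalg.solve(A,b)
def tcp():
    s=env.read_state();w=s['eef_rot'];return s['ee_pos'],R.from_quat([w[1],w[2],w[3],w[0]])
E
python3 - <<'E'
from h import *
t=cv2.imread('pics/top0.png');s=cv2.imread('pics/side0.png')
z=lambda im,x,y,w,h,W,H:cv2.resize(im[y:y+h,x:x+w],(W,H),interpolation=cv2.INTER_CUBIC)
out=np.vstack([np.hstack([z(t,405,231,80,60,400,300),z(t,170,180,80,60,400,300)]),np.hstack([z(s,350,165,80,60,400,300),z(s,190,260,80,60,400,300)])])
cv2.imwrite('pics/c1.png',out)
T=cams.calibration('top')
print(onz(T,445,261,.03),onz(T,210,210,.09),onz(T,192,210,.1),onz(T,218,273,.1))
E
```

```text
[ 0.521  -0.3784  0.03  ] [0.6319 0.167  0.09  ] [0.6298 0.2053 0.1   ] [0.4868 0.1407 0.1   ]
```

View pics/c1.png

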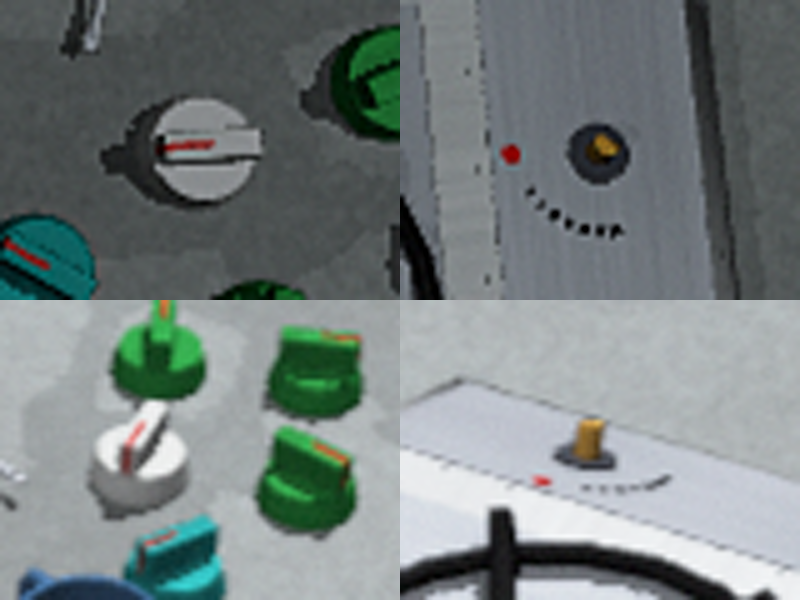

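The close crop confirms the white loose knob, with its red line toward world +y. On the tap, the spindle stands at an open angle beside the dotted arc.

The moves can't tilt the tool, but the tap leans 30°. I'll test what the arm does at its reach limit. Pushing inward toward the base at azimuth -90° should tilt it the way I need.

Call:
apply_moves(delta_pos=[[-1.45,-5.3,0],[-1.45,-5.3,0],[-1.45,-5.3,0],[-1.45,-5.3,0],[-1.45,-5.3,0],[-1.45,-5.3,0],[-1.45,-5.3,0],[1.8,-3.6,0],[1.8,-3.6,0]], spin=[0,0,0,0,0,0,0,0,0])

```text
t: 1.27
ee_pos: [0.0012, -0.1459, 0.2421]
eef_rot: [-0.0, 0.973, 0.232, -0.0]
contact_force: [-0.9, 0.3, -0.7]
grip_width: 0.0852
```

```bash
python3 - <<'E'
from h import *
p,r=tcp();print(p,r.as_matrix(),env.read_state()['q'])
E
```

```text
[ 0.0012 -0.1459  0.2421] [[ 0.8922  0.4516 -0.0005]
 [ 0.4516 -0.8922  0.0002]
 [-0.0003 -0.0004 -1.    ]] [-2.0567 -0.4685  2.1416 -0.0006  1.4685 -0.9545]
```

Call:
apply_moves(delta_pos=[[0,0,-6],[0,0,-6],[0,0,-6],[0,0,-6],[0,0,-6]], spin=[0,0,0,0,0])

```text
t: 1.9
ee_pos: [0.0014, -0.1468, 0.5441]
eef_rot: [0.0, 0.973, 0.232, -0.0]
contact_force: [0.3, -1.3, -0.4]
grip_width: 0.0855
```

```bash
python3 - <<'E'
from h import *
p,r=tcp();print(p,r.as_matrix(),env.read_state()['q'])
E
```

```text
[ 0.0014 -0.1468  0.5441] [[ 0.8922  0.4517 -0.0004]
 [ 0.4517 -0.8922 -0.0008]
 [-0.0007  0.0006 -1.    ]] [-2.0533 -0.4155  1.3948  0.0001  2.1613 -0.9511]
```

Call:
apply_moves(delta_pos=[[0,0,-6],[0,0,-6],[0,0,-6],[0,0,-6],[0,0,-6]], spin=[0,0,0,0,0])

```text
t: 2.52
ee_pos: [0.0005, -0.1599, 0.7757]
eef_rot: [0.018, 0.972, 0.232, -0.018]
contact_force: [-1.0, -0.8, 0.1]
grip_width: 0.0853
```

```bash
python3 - <<'E'
from h import *
p,r=tcp();print(p,r.as_matrix(),env.read_state()['q'])
E
```

```text
[ 0.0005 -0.1599  0.7757] [[ 0.892   0.4512 -0.0261]
 [ 0.45   -0.892  -0.0427]
 [-0.0426  0.0264 -0.9987]] [-2.0021 -0.1366  0.5191 -0.0139  2.7093 -0.9119]
```

Call:
apply_moves(delta_pos=[[2.6,3.1,4.5],[2.6,3.1,4.5],[2.6,3.1,4.5],[2.6,3.1,4.5]], spin=[0,0,0,0])

```text
t: 3.02
ee_pos: [0.1381, -0.2254, 0.6031]
eef_rot: [0.016, 0.972, 0.233, -0.016]
contact_force: [-0.3, -1.6, 0.5]
grip_width: 0.0858
```

```bash
python3 - <<'E'
from h import *
p,r=tcp();print(p,r.as_matrix(),env.read_state()['q'])
E
```

```text
[ 0.1381 -0.2254  0.6031] [[ 0.8913  0.4528 -0.023 ]
 [ 0.4518 -0.8913 -0.0386]
 [-0.038   0.024  -0.999 ]] [-1.2393 -0.2019  1.1342 -0.0419  2.1799 -0.1625]
```

The out-of-reach pose tilts the tool, and the tilt persists, so I can make the 30° lean later. First the knob: spin -63° so the jaws close across the bar, and move above it.

Call:
apply_moves(delta_pos=[[0,0,6],[0,0,6],[0,0,6],[0,0,6],[0,0,6],[0,0,6]], spin=[-10.6,-10.6,-10.6,-10.6,-10.6,-10.6])

```text
t: 3.78
ee_pos: [0.1284, -0.2389, 0.2431]
eef_rot: [0.006, 0.702, 0.712, -0.022]
contact_force: [-0.1, -1.6, -0.9]
grip_width: 0.0855
```

Call:
apply_moves(delta_pos=[[-2.1,5.4,0],[-2.1,5.4,0],[-2.1,5.4,0],[-2.1,5.4,0],[-2.1,5.4,0],[-2.1,5.4,0],[-2.1,5.4,0],[0,0,0]], spin=[0,0,0,0,0,0,0,0])

```text
t: 4.78
ee_pos: [0.5109, -0.3844, 0.2393]
eef_rot: [0.005, 0.704, 0.71, -0.021]
contact_force: [-0.9, 0.4, -0.8]
grip_width: 0.0857
```

```bash
python3 - <<'E'
from h import *
p,r=tcp();print(p,r.as_matrix(),env.read_state()['q'])
c=cams.calibration('wrist')
im=cams.get_image('wrist')[:,:,::-1]
cv2.imwrite('pics/w1.png',im)
np.save('w1cal.npy',c['pose'])
for z in (.018,.038): print(proj(c,[.521,-.378,z]))
E
```

```text
[ 0.5109 -0.3844  0.2393] [[-0.01    0.9997 -0.0232]
 [ 0.9993  0.0092 -0.0365]
 [-0.0363 -0.0236 -0.9991]] [-0.7301  0.3734  1.3671 -0.0434  1.3942 -0.7322]
[338.0421 197.4881]
[338.5082 201.8633]
```

View pics/w1.png

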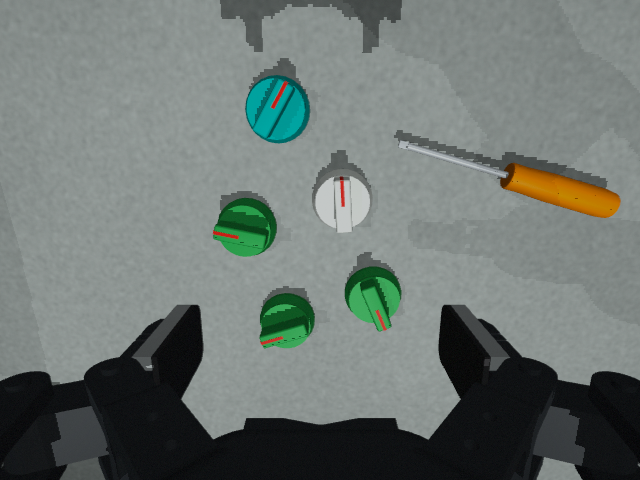

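The wrist view shows the white loose knob at (343,200), bar nearly vertical in the picture and red end up. There are green knobs at (248,227), (373,290) and (287,320), the turquoise one at (278,108), and the screwdriver tip at (403,145). I'll fit the knob's outline for position and angle.

```bash
cat >> h.py <<'E'
def knobmask(cal,Rk,pm,shape=(480,640)):
    """silhouette of knob with middle pm, rotation matrix Rk"""
    a=np.linspace(0,2*np.pi,60)
    body=np.vstack([np.c_[.028*np.cos(a),.028*np.sin(a),0*a-.019],np.c_[.0245*np.cos(a),.0245*np.sin(a),0*a-.001]])
    bar=np.array([[x,y,z] for x in(-.023,.023) for y in(-.007,.007) for z in(-.001,.019)])
    m=np.zeros(shape,np.uint8)
    for P in(body,bar):
        px=np.array([proj(cal,pm+Rk@q) for q in P])
        cv2.fillConvexPoly(m,cv2.convexHull((px*16).astype(np.int32)),255,cv2.LINE_8,4)
    return m>0
E
python3 - <<'E'
from h import *
from scipy.optimize import minimize
c=cams.calibration('wrist')
im=cv2.imread('pics/w1.png');hsv=cv2.cvtColor(im,cv2.COLOR_BGR2HSV)
w=(hsv[...,1]<25)&(hsv[...,2]>185)
red=(hsv[...,1]>120)&((hsv[...,0]<8)|(hsv[...,0]>172))
roi=np.zeros_like(w);roi[160:240,305:380]=1
ys,xs=np.where(red&roi);print('red',xs.min(),xs.max(),ys.min(),ys.max())
k=np.polyfit(ys,xs,1);
a0,b0=[onz(c,k[0]*v+k[1],v,.038) for v in(ys.min(),ys.max())];d=a0-b0;print('red line ends',a0,b0,'angle',np.arctan2(d[1],d[0]))
full=((w|red)&roi).astype(np.uint8);full=cv2.morphologyEx(full,cv2.MORPH_CLOSE,np.ones((5,5)))>0
ang=np.arctan2(d[1],d[0])
def f(v):
    m=knobmask(c,R.from_euler('z',ang).as_matrix(),np.array([v[0],v[1],.019]))
    return (m^full).sum()
best=min((f((x,y)),x,y) for x in np.arange(.505,.535,.001) for y in np.arange(-.395,-.36,.001));print(best,full.sum())
x,y=best[1:];print([(p,(R.from_matrix(tcp()[1].as_matrix()).inv().apply(np.array([x,y,.03])-tcp()[0])*100)) for p in [1]])
E
```

```text
red 340 344 177 206
red line ends [ 0.5201 -0.356   0.038 ] [ 0.5218 -0.3804  0.038 ] angle 1.6438648853058022
(np.int64(734), np.float64(0.522), np.float64(-0.388)) 2232
[(1, array([ 0.2672,  1.8807, 20.9397]))]
```

Call:
apply_moves(delta_pos=[[0.6,0.8,4.5],[0.7,0.7,5],[0,0,5],[0,0,3.5],[0,0,1],[0,0,0]], spin=[-3.6,0,0,0,0,0], jaw=4.0, force=40)

```text
t: 5.58
ee_pos: [0.5171, -0.377, 0.0516]
eef_rot: [0.004, 0.682, 0.731, -0.022]
contact_force: [0.3, -0.5, -0.2]
grip_width: 0.0401
```

```bash
python3 - <<'E'
from h import *
p,r=tcp();print(p,r.as_matrix())
cv2.imwrite('pics/w2.png',cams.get_image('wrist')[:,:,::-1])
E
```

```text
[ 0.5171 -0.377   0.0516] [[-0.0704  0.9972 -0.0233]
 [ 0.9969  0.0695 -0.0374]
 [-0.0357 -0.0258 -0.999 ]]
```

View pics/w2.png

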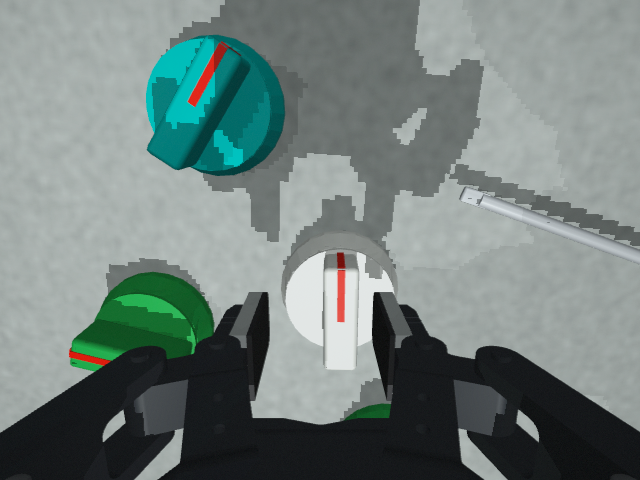

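The bar is between the open pads and aligned, with its top from (341,270) to (341,369). Computing the offset.

```bash
python3 - <<'E'
from h import *
c=cams.calibration('wrist');p,r=tcp()
a=onz(c,341,271,.038);b=onz(c,341,369,.038);print(a,b,np.linalg.norm(a-b),(a+b)/2)
print(r.inv().apply((a+b)/2-p),r.inv().apply(a-b))
print(onz(c,325,330,.038)-onz(c,357,330,.038))
E
```

```text
[ 0.5238 -0.3609  0.038 ] [ 0.5276 -0.4045  0.038 ] 0.0438101551744796 [ 0.5257 -0.3827  0.038 ]
[-0.0052  0.0078  0.0146] [ 0.0438 -0.0007 -0.0016]
[-0.0129 -0.0011  0.    ]
```

Call:
apply_moves(delta_pos=[[-0.4,0.7,0.5],[0,0,1.0],[0,0,0.5],[0,0,0]], spin=[0,0,0,0])

```text
t: 6.12
ee_pos: [0.524, -0.3808, 0.0302]
eef_rot: [0.003, 0.682, 0.731, -0.022]
contact_force: [0.1, -0.1, 0.5]
grip_width: 0.0399
```

Call:
apply_moves(delta_pos=[[0,0,0],[0,0,0],[0,0,0],[0,0,0],[0,0,0]], spin=[0,0,0,0,0], jaw=0.5, force=60)

```text
t: 6.75
ee_pos: [0.5248, -0.3814, 0.0315]
eef_rot: [0.005, 0.682, 0.731, -0.022]
contact_force: [0.4, 1.0, 3.8]
grip_width: 0.0126
```

Gripped. Now the tap frame, from the two fixed views.

```bash
python3 - <<'E'
from h import *
T=cams.calibration('top');S=cams.calibration('side')
print('collar',tri([(T,209.8,210.8),(S,227,291)]),'dot',tri([(T,192.2,210.8),(S,218.6,296.4)]))
# hob yaw: top-plate left-rear/outer edges via Hough in top image
im=cv2.imread('pics/top0.png',0)
for a,z in [(((231,173),(243,313)),.05),(((59,187),(67,337)),.1),(((67,337),(243,313)),.05)]:
    p,q=[onz(T,*u,z) for u in a];d=q-p;print(p,q,np.linalg.norm(d),np.arctan2(d[1],d[0]))
t=cv2.imread('pics/top0.png');s=cv2.imread('pics/side0.png')
z=lambda im,x,y,w,h,W,H:cv2.resize(im[y:y+h,x:x+w],(W,H),interpolation=cv2.INTER_CUBIC)
cv2.imwrite('pics/c2.png',np.hstack([z(t,170,160,80,160,300,600),z(s,170,265,170,110,500,324)[:,:,:] if 0 else cv2.copyMakeBorder(z(s,170,265,170,110,500,324),0,276,0,0,cv2.BORDER_CONSTANT)]))
E
```

```text
collar [0.6336 0.1714 0.0763] dot [0.629  0.2065 0.0946]
[0.7317 0.1305 0.05  ] [0.3989 0.092  0.05  ] 0.3350267173318652 -3.026436910498973
[0.6848 0.5167 0.1   ] [0.3463 0.468  0.1   ] 0.3419066926314429 -2.99858855529456
[0.3432 0.4968 0.05  ] [0.3989 0.092  0.05  ] 0.40861229582610725 -1.4340564668712559
```

View pics/c2.png

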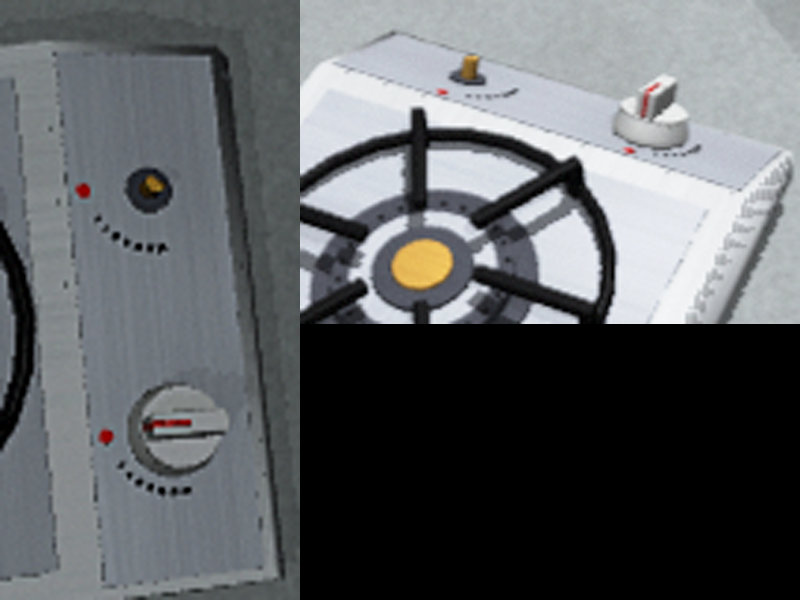

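```bash
python3 - <<'E'
from h import *
T=cams.calibration('top');S=cams.calibration('side')
d1=tri([(T,192.1,210.7),(S,218.6,296.3)]);d2=tri([(T,198.3,276.5),(S,281.9,316.3)])
v=d2-d1;print(d1,d2,np.linalg.norm(v),np.arctan2(v[1],v[0])+np.pi)
a,b=onz(T,192.1,210.7,.0975),onz(T,198.3,276.5,.0975);v=b-a;print(a,b,np.linalg.norm(v),np.arctan2(v[1],v[0])+np.pi)
a2,b2=onz(S,218.6,296.3,.0975),onz(S,281.9,316.3,.0975);v=b2-a2;print(a2,b2,np.linalg.norm(v),np.arctan2(v[1],v[0])+np.pi)
print(onz(T,209.8,210.8,.079),onz(S,227,291,.079))
E
```

```text
[0.6291 0.2065 0.095 ] [0.4795 0.186  0.0948] 0.15098162451545794 0.13667084895689152
[0.6287 0.2058 0.0975] [0.4791 0.1851 0.0975] 0.15097095065130411 0.13771127378454606
[0.6272 0.2083 0.0975] [0.4783 0.1879 0.0975] 0.15026845089507046 0.13577754479390336
[0.6324 0.1703 0.079 ] [0.6327 0.1734 0.079 ]
```

Tap frame so far:
- **Position:** collar at about (0.633, 0.171, 0.079).
- **Yaw:** the slope's x axis is at 97.8° azimuth.
- **Check:** the dots measure 151 mm apart against 150 expected, and the heights agree.

Now I'll lift the knob and carry it to the tilting spot, high up with the arm facing +y.

Call:
apply_moves(delta_pos=[[0,0,-3],[0,0,-5],[0,0,-6],[0,0,-6],[0,0,-6],[0,0,-6],[0,0,-4]], spin=[0,0,0,0,0,0,0])

```text
t: 7.62
ee_pos: [0.5328, -0.3677, 0.3934]
eef_rot: [0.006, 0.682, 0.731, -0.022]
contact_force: [0.0, 0.0, -0.3]
grip_width: 0.0127
```

Call:
apply_moves(delta_pos=[[5.2,-0.9,-2.4],[5.2,-0.9,-2.4],[5.2,-0.9,-2.4],[5.2,-0.9,-2.4],[5.2,-0.9,-2.4],[5.2,-0.9,-2.4],[5.2,-0.9,-2.4]], spin=[0,0,0,0,0,0,0])

```text
t: 8.5
ee_pos: [0.4472, -0.0015, 0.5471]
eef_rot: [0.004, 0.682, 0.731, -0.022]
contact_force: [0.5, 0.3, -1.0]
grip_width: 0.0123
```

Call:
apply_moves(delta_pos=[[4.3,-3.5,-1.95],[4.3,-3.5,-1.95],[4.3,-3.5,-1.95],[4.3,-3.5,-1.95],[4.3,-3.5,-1.95],[4.3,-3.5,-1.95],[4.3,-3.5,-1.95],[4.3,-3.5,-1.95]], spin=[0,0,0,0,0,0,0,0])

```text
t: 9.5
ee_pos: [0.1464, 0.327, 0.6981]
eef_rot: [0.005, 0.682, 0.731, -0.022]
contact_force: [1.8, 1.0, 0.5]
grip_width: 0.0126
```

Call:
apply_moves(delta_pos=[[-1.95,-4.2,-1.15],[-1.95,-4.2,-1.15],[-1.95,-4.2,-1.15],[-1.95,-4.2,-1.15],[-1.95,-4.2,-1.15],[-1.95,-4.2,-1.15]], spin=[0,0,0,0,0,0])

```text
t: 10.25
ee_pos: [-0.095, 0.1949, 0.7637]
eef_rot: [0.001, 0.682, 0.731, -0.018]
contact_force: [0.2, 0.5, -0.9]
grip_width: 0.0126
```

```bash
python3 - <<'E'
from h import *
p,r=tcp();print(p,r.as_matrix(),env.read_state()['q'],env.read_state()['grip_width'])
E
```

```text
[-0.095   0.1949  0.7637] [[-0.0689  0.9973 -0.0238]
 [ 0.9973  0.0683 -0.0279]
 [-0.0262 -0.0257 -0.9993]] [ 1.6534 -0.046   0.5033  0.0622  2.7094  1.6409] 0.012635126532438506
```

Call:
apply_moves(delta_pos=[[-4,0,-4],[-4,0,-4],[-4,0,-4],[-4,0,-4]], spin=[0,0,0,0])

```text
t: 10.75
ee_pos: [-0.1054, 0.0555, 0.7731]
eef_rot: [-0.034, 0.683, 0.729, 0.014]
contact_force: [0.1, -0.2, -0.2]
grip_width: 0.0127
```

```bash
python3 - <<'E'
from h import *
p,r=tcp();print(p,r.as_matrix(),env.read_state()['q'],env.read_state()['grip_width'])
E
```

```text
[-0.1054  0.0555  0.7731] [[-0.0635  0.9975 -0.0312]
 [ 0.9956  0.0655  0.0667]
 [ 0.0686 -0.0268 -0.9973]] [ 2.0452 -0.2121  0.57   -0.0064  2.7101  1.9746] 0.012702069030229012
```

Call:
apply_moves(delta_pos=[[0,0,-6],[0,0,-6],[0,0,-6],[0,0,-6]], spin=[0,0,0,0])

```text
t: 11.25
ee_pos: [-0.1259, 0.0489, 0.8093]
eef_rot: [-0.097, 0.678, 0.727, 0.036]
contact_force: [-0.9, 0.3, 0.4]
grip_width: 0.0124
```

```bash
python3 - <<'E'
from h import *
p,r=tcp();print(p,r.as_matrix(),env.read_state()['q'],env.read_state()['grip_width'])
E
```

```text
[-0.1259  0.0489  0.8093] [[-0.0609  0.9938 -0.0933]
 [ 0.9799  0.0773  0.1841]
 [ 0.1902 -0.0802 -0.9785]] [ 2.4865 -0.1479  0.3825 -0.2149  2.7102  2.2124] 0.01244601842765147
```

Call:
apply_moves(delta_pos=[[4.9,2.7,0],[4.9,2.7,0],[4.9,2.7,0],[0,0,-6],[0,0,-6],[0,0,-6]], spin=[0,0,0,0,0,0])

```text
t: 12.0
ee_pos: [-0.1192, 0.0763, 0.8319]
eef_rot: [-0.134, 0.678, 0.72, 0.062]
contact_force: [-0.1, 0.2, -0.4]
grip_width: 0.0125
```

```bash
cat > st.py <<'E'
from h import *
p,r=tcp();s=env.read_state();print(p,'\n',r.as_matrix(),s['q'],s['grip_width'])
E
python3 st.py
```

```text
[-0.1192  0.0763  0.8319] 
 [[-0.0452  0.993  -0.1091]
 [ 0.96    0.0733  0.2702]
 [ 0.2763 -0.0925 -0.9566]] [ 2.384  -0.1194  0.2638 -0.2947  2.7106  2.0377] 0.012496377730856937
```

Call:
apply_moves(delta_pos=[[4.7,2.4,1.1],[4.7,2.4,1.1],[4.7,2.4,1.1],[4.7,2.4,1.1],[1.6,-0.5,-5.7],[1.6,-0.5,-5.7]], spin=[0,0,0,0,0,0])

```text
t: 12.75
ee_pos: [-0.1035, 0.1566, 0.839]
eef_rot: [-0.144, 0.674, 0.721, 0.071]
contact_force: [0.5, 0.2, -0.8]
grip_width: 0.0124
```

```bash
python3 st.py
```

```text
[-0.1035  0.1566  0.839 ] 
 [[-0.0509  0.9925 -0.1114]
 [ 0.9513  0.0822  0.2971]
 [ 0.304  -0.0908 -0.9483]] [ 1.462  -0.1035  0.2211  0.3492  2.7106  1.7341] 0.012446347212070882
```

Call:
apply_moves(delta_pos=[[-4.7,0,-2.5],[-4.7,0,-2.5],[-4.7,0,-2.5]], spin=[0,0,0])

```text
t: 13.12
ee_pos: [-0.1142, 0.0993, 0.8394]
eef_rot: [-0.142, 0.676, 0.719, 0.075]
contact_force: [-1.0, 0.0, -0.2]
grip_width: 0.0126
```

```bash
python3 st.py
```

```text
[-0.1142  0.0993  0.8394] 
 [[-0.0464  0.9936 -0.1027]
 [ 0.9507  0.0754  0.3007]
 [ 0.3065 -0.0837 -0.9482]] [ 2.1405 -0.1115  0.2213 -0.1824  2.7108  1.8999] 0.012621276181749793
```

Call:
apply_moves(delta_pos=[[4.6,2.05,3.1],[4.6,2.05,3.1],[4.6,2.05,3.1],[4.6,2.05,3.1],[4.6,2.05,3.1],[4.6,2.05,3.1],[4.6,2.05,3.1],[4.6,2.05,3.1],[4.6,2.05,3.1],[4.6,2.05,3.1]], spin=[0,0,0,0,0,0,0,0,0,0])

```text
t: 14.38
ee_pos: [0.0145, 0.5847, 0.6877]
eef_rot: [-0.134, 0.673, 0.723, 0.079]
contact_force: [0.5, -0.3, -0.7]
grip_width: 0.012
```

```bash
python3 st.py
```

```text
[0.0145 0.5847 0.6877] 
 [[-0.0587  0.9944 -0.0877]
 [ 0.9524  0.0821  0.2934]
 [ 0.299  -0.0663 -0.9519]] [1.3324 0.2493 0.4695 0.1849 2.144  1.3825] 0.01197925115494615
```

Call:
apply_moves(delta_pos=[[5.6,1.2,1.7],[5.6,1.2,1.7],[5.6,1.2,1.7],[5.6,1.2,1.7]], spin=[0,0,0,0])

```text
t: 14.88
ee_pos: [0.038, 0.7724, 0.6206]
eef_rot: [-0.156, 0.67, 0.718, 0.103]
contact_force: [-0.2, -0.3, -0.8]
grip_width: 0.0127
```

```bash
python3 st.py
```

```text
[0.038  0.7724 0.6206] 
 [[-0.0526  0.9948 -0.087 ]
 [ 0.9307  0.0804  0.3568]
 [ 0.362  -0.0622 -0.9301]] [1.3578 0.525  0.2226 0.1814 2.0459 1.4004] 0.012659253608090129
```

Call:
apply_moves(delta_pos=[[6,0.8,0],[6,0.8,0],[6,0.8,0],[6,0.8,0]], spin=[0,0,0,0])

```text
t: 15.38
ee_pos: [0.0462, 0.8808, 0.591]
eef_rot: [-0.206, 0.662, 0.704, 0.157]
contact_force: [0.3, -0.4, -1.4]
grip_width: 0.0126
```

```bash
python3 st.py
```

```text
[0.0462 0.8808 0.591 ] 
 [[-0.04    0.9959 -0.081 ]
 [ 0.8665  0.0749  0.4935]
 [ 0.4976 -0.0504 -0.866 ]] [1.3673 0.602  0.2231 0.1857 1.8178 1.3972] 0.01263883492269387
```

The tool now leans as required: its z is (-0.081, 0.494, -0.866) against a target of (-0.068, 0.495, -0.866). Next I'll check the knob in the grip.

```bash
python3 - <<'E'
from h import *
p,r=tcp();c=cams.calibration('wrist');im=cams.get_image('wrist')[:,:,::-1].copy()
Rt=r.as_matrix()
kz=np.array([-.0357,0,-.9994]);kx=np.array([.9994,0,-.0357]);ky=np.cross(kz,kx)
Rk=Rt@np.c_[kx,ky,kz];pm=p+Rt@np.array([-.0009,0,.0125])
cv2.imwrite('pics/w3raw.png',im)
m=knobmask(c,Rk,pm).astype(np.uint8)
ct,_=cv2.findContours(m,cv2.RETR_EXTERNAL,cv2.CHAIN_APPROX_NONE);cv2.drawContours(im,ct,-1,(255,0,255),1)
for q in [(.023,.007,.019),(.023,-.007,.019),(.023,-.007,-.001),(.023,.007,-.001)]: cv2.circle(im,tuple(int(v) for v in proj(c,pm+Rk@np.array(q))),3,(255,255,0),1)
cv2.imwrite('pics/w3.png',cv2.resize(im[200:480,180:460],(600,600)))
E
```

```text
(no output)
```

View pics/w3.png

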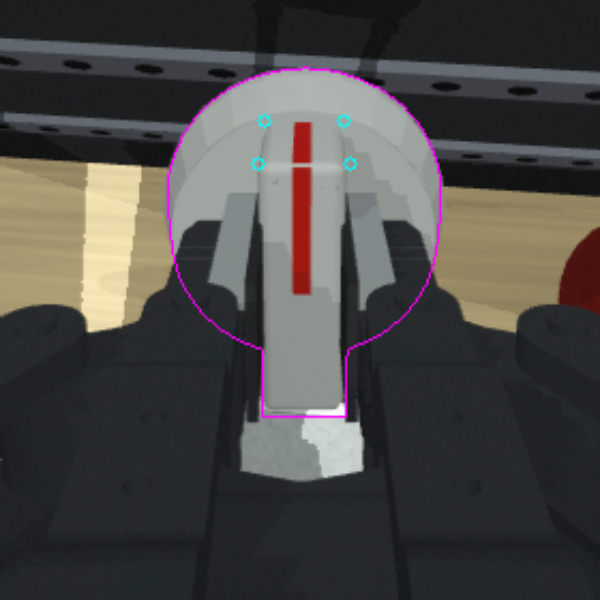

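The projected model fits the knob in the grip within about 1 mm. Moving to a point above the tap.

Call:
apply_moves(delta_pos=[[-4.86,3.22,-1.01],[-4.86,3.22,-1.01],[-4.86,3.22,-1.01],[-4.86,3.22,-1.01],[-4.86,3.22,-1.01],[-4.86,3.22,-1.01],[-4.86,3.22,-1.01],[-4.86,3.22,-1.01],[-4.86,3.22,-1.01]], spin=[0,0,0,0,0,0,0,0,0])

```text
t: 16.55
ee_pos: [0.357, 0.481, 0.4406]
eef_rot: [-0.206, 0.661, 0.704, 0.158]
contact_force: [0.3, 0.6, -1.3]
grip_width: 0.0128
```

Call:
apply_moves(delta_pos=[[-4.86,3.22,-1.01],[-4.86,3.22,-1.01],[-4.86,3.22,-1.01],[-4.86,3.22,-1.01],[-4.86,3.22,-1.01],[-4.86,3.22,-1.01],[-4.86,3.22,-1.01],[-4.86,3.22,-1.01]], spin=[0,0,0,0,0,0,0,0])

```text
t: 17.55
ee_pos: [0.6361, 0.1245, 0.3034]
eef_rot: [-0.207, 0.661, 0.704, 0.158]
contact_force: [-0.0, 0.9, -0.2]
grip_width: 0.0123
```

Call:
apply_moves(delta_pos=[[0,0,0],[0,0,0],[0,0,0],[0,0,0],[0,0,0],[0,0,0],[0,0,0]], spin=[-8,-8,-8,-8,-8,-8,-8])

```text
t: 18.42
ee_pos: [0.635, 0.1261, 0.3038]
eef_rot: [-0.108, 0.251, 0.932, 0.236]
contact_force: [-0.0, 0.1, -1.4]
grip_width: 0.013
```

```bash
cat >> h.py <<'E'
ps=.137
xh=np.array([-np.sin(ps),np.cos(ps),0])
COL=np.array([.633,.1715,.079])
zt=np.array([0,0,np.cos(np.pi/6)])-.5*xh;xt=np.cos(np.pi/6)*xh+np.array([0,0,.5]);yt=np.cross(zt,xt);RT=np.c_[xt,yt,zt]
kz=np.array([-.0357,0,-.9994]);kx=np.array([.9994,0,-.0357]);KR=np.c_[kx,np.cross(kz,kx),kz];KP=np.array([-.0009,0,.0125])
def knob():
    p,r=tcp();return p+r.apply(KP),r.as_matrix()@KR
def rep():
    pm,Rk=knob();s=env.read_state();x=RT.T@Rk[:,0]
    bore=pm-.019*Rk[:,2];b=RT.T@(bore-COL)
    print('bore in tap mm',b*1e3,'theta',np.arctan2(x[1],x[0]),'tilt',RT.T@Rk[:,2],'F tap',RT.T@s['contact_force'],'t',s['t'],'w',s['grip_width'])
    print('tool of x,y tap (cm/cm)',tcp()[1].inv().apply(xt),tcp()[1].inv().apply(yt),'toolshift to axis',tcp()[1].inv().apply(-RT[:,:2]@b[:2])*100)
E
python3 -c "
from h import *
rep();exec(open('st.py').read())"
```

```text
bore in tap mm [ 73.1499   4.4463 185.8192] theta 0.9033914326788169 tilt [-0.0242 -0.0422  0.9989] F tap [-0.6297 -0.0101 -1.2437] t 18.425 w 0.012980168489061163
tool of x,y tap (cm/cm) [0.6187 0.7856 0.0022] [ 0.7855 -0.6187  0.0141] toolshift to axis [-4.8751 -5.4717 -0.022 ]
[0.635  0.1261 0.3038] 
 [[-0.8505  0.5195 -0.0825]
 [ 0.4174  0.762   0.4952]
 [ 0.3201  0.3867 -0.8649]] [-0.1779  0.4086  1.2695  0.4939  1.6462 -1.2305] 0.012980168489061163
```

```bash
python3 - <<'E'
from h import *
c=cams.calibration('wrist');im=cams.get_image('wrist')[:,:,::-1].copy()
tip=COL+.016*zt;dot=COL+.04*xt-.002*zt
for q in(COL,tip,dot): print(proj(c,q))
cv2.imwrite('pics/w4.png',im)
E
```

```text
[263.3323 268.8286]
[260.6716 274.4234]
[297.077  242.4714]
```

View pics/w4.png

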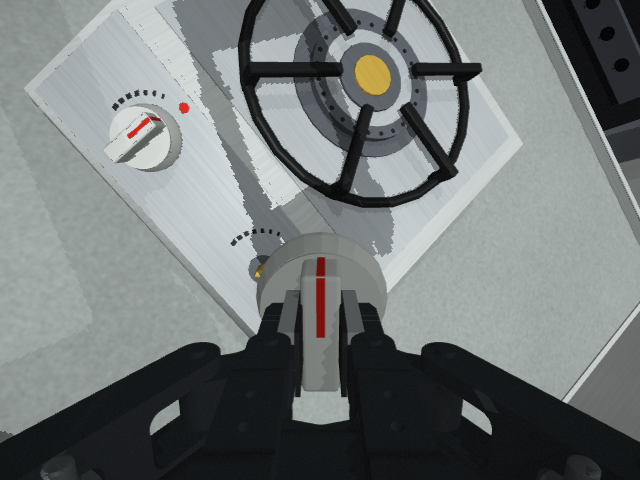

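The wrist view shows the tap partly hidden at (262,268), close to its predicted (263,269). Shifting so the spindle lies in clear view.

Call:
apply_moves(delta_pos=[[-3.4,-1.8,2],[-3.4,-1.8,2],[-3.4,-1.8,2],[0,0,0]], spin=[0,0,0,0])

```text
t: 18.98
ee_pos: [0.6882, 0.0708, 0.1945]
eef_rot: [-0.111, 0.256, 0.931, 0.236]
contact_force: [-0.5, 0.4, -0.4]
grip_width: 0.0126
```

```bash
python3 - <<'E'
from h import *
c=cams.calibration('wrist');im=cams.get_image('wrist')[:,:,::-1].copy()
tip=COL+.016*zt;dot=COL+.04*xt-.002*zt
for q in(COL,tip,dot): print(proj(c,q))
u,v=[int(a) for a in proj(c,tip)]
x0=max(0,min(u-80,480));y0=max(0,min(v-60,360));print(x0,y0)
cv2.imwrite('pics/w5f.png',im);cv2.imwrite('pics/w5.png',cv2.resize(im[y0:y0+120,x0:x0+160],(800,600),interpolation=cv2.INTER_CUBIC));np.savez('w5.npz',pose=c['pose'],o=[x0,y0])
rep()
E
```

```text
[325.7555 159.2231]
[325.8496 160.1279]
[370.8705 122.2193]
245 100
bore in tap mm [-32.9371 -40.9196 123.9176] theta 0.8956044482495146 tilt [-0.0268 -0.0438  0.9987] F tap [ 0.2431  0.3728 -0.8248] t 19.025 w 0.01271950068766067
tool of x,y tap (cm/cm) [0.6248 0.7808 0.0045] [ 0.7806 -0.6248  0.0159] toolshift to axis [5.2522 0.0151 0.0799]
```

View pics/w5.png

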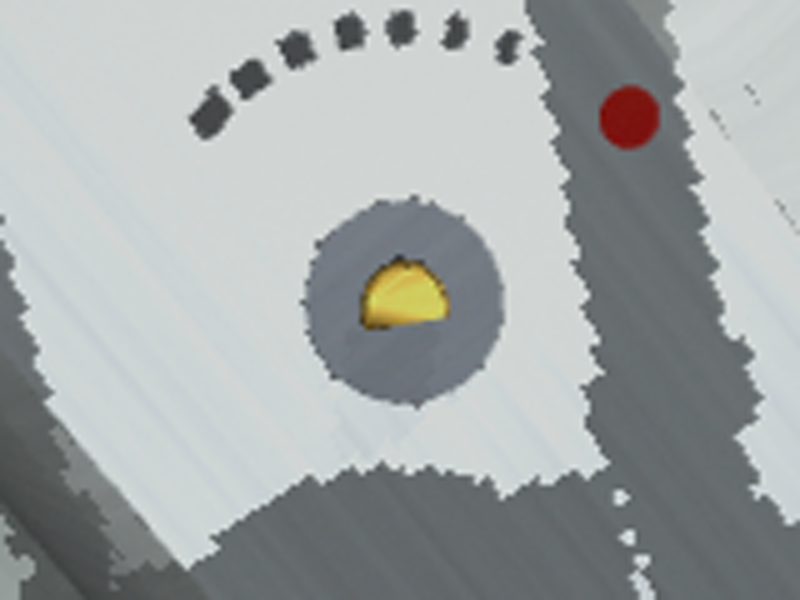

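This view is clear:
- **Positions:** collar at (325.8,160.2) and dot at (371,123.4), both within about 1 px (0.7 mm) of my prediction.
- **Spindle flat:** it faces down in the picture, so the spindle stands open by about 58°, or 1.0 rad.

Aligning and approaching.

Call:
apply_moves(delta_pos=[[5.18,0,0],[0,0,4],[0,0,4],[0,0,1.6],[0,0,0],[0,0,0]], spin=[0,-6.3,0,0,0,0])

```text
t: 19.77
ee_pos: [0.6387, 0.1411, 0.1341]
eef_rot: [-0.093, 0.202, 0.944, 0.243]
contact_force: [0.2, 1.1, -0.8]
grip_width: 0.0128
```

```bash
python3 -c "
from h import *
rep()"
```

```text
bore in tap mm [ 0.7615 -1.3358 31.6082] theta 1.010621033247465 tilt [-0.0208 -0.04    0.999 ] F tap [ 0.4819 -0.3483 -1.2375] t 19.775 w 0.01277820115350891
tool of x,y tap (cm/cm) [0.5312 0.8472 0.0019] [ 0.8472 -0.5312  0.0097] toolshift to axis [ 0.0727 -0.1355  0.0012]
```

Call:
apply_moves(delta_pos=[[0,-0.13,0.6],[0,0,0.6],[0,0,0.3],[0,0,0.2],[0,0,0.15],[0,0,0]], spin=[0,0,0,0,0,0])

```text
t: 20.52
ee_pos: [0.6364, 0.1495, 0.1162]
eef_rot: [-0.093, 0.202, 0.944, 0.242]
contact_force: [2.1, -0.9, 1.2]
grip_width: 0.0123
```

```bash
python3 -c "
from h import *
rep()"
```

```text
bore in tap mm [-0.7788 -0.1879 11.8247] theta 1.009857000218315 tilt [-0.0208 -0.0404  0.999 ] F tap [-0.3732 -1.9162  1.6578] t 20.525 w 0.012345824496212646
tool of x,y tap (cm/cm) [0.5318 0.8468 0.0018] [ 0.8468 -0.5318  0.0101] toolshift to axis [0.0573 0.056  0.0003]
```

Call:
apply_moves(delta_pos=[[0,0,0.2],[0,0,0.2],[0,0,0]], spin=[0,0,0])

```text
t: 20.9
ee_pos: [0.636, 0.1517, 0.1123]
eef_rot: [-0.094, 0.202, 0.944, 0.242]
contact_force: [4.3, -1.0, -0.2]
grip_width: 0.0124
```

```bash
python3 -c "
from h import *
rep()"
```

```text
bore in tap mm [-0.7625 -0.1469  7.3845] theta 1.009539912139205 tilt [-0.0212 -0.0406  0.999 ] F tap [-1.4587 -4.0828  0.6456] t 20.9 w 0.012390159359705626
tool of x,y tap (cm/cm) [0.5321 0.8467 0.0022] [ 0.8466 -0.5321  0.0104] toolshift to axis [0.053  0.0567 0.0003]
```

It has passed the key depth with almost no axial force, so the D is engaged. Continuing with a slight lateral relief.

Call:
apply_moves(delta_pos=[[-0.05,0.02,0.2],[0,0,0.2],[0,0,0.15],[0,0,0]], spin=[0,0,0,0])

```text
t: 21.4
ee_pos: [0.6356, 0.1544, 0.1076]
eef_rot: [-0.094, 0.202, 0.944, 0.242]
contact_force: [4.7, -0.3, 1.4]
grip_width: 0.0124
```

```bash
python3 -c "
from h import *
rep()"
```

```text
bore in tap mm [-0.7151 -0.1137  1.8835] theta 1.009561911858374 tilt [-0.0214 -0.0415  0.9989] F tap [-0.1362 -4.6041  1.7075] t 21.4 w 0.012355014546834067
tool of x,y tap (cm/cm) [0.5321 0.8467 0.0024] [ 0.8466 -0.5321  0.0113] toolshift to axis [0.0477 0.0545 0.0003]
```

Pressing until it seats.

Call:
apply_moves(delta_pos=[[-0.03,0.02,0.15],[0,0,0.15],[0,0,0.1],[0,0,0]], spin=[0,0,0,0])

```text
t: 21.9
ee_pos: [0.6356, 0.1547, 0.1073]
eef_rot: [-0.093, 0.201, 0.945, 0.242]
contact_force: [1.2, -9.7, 17.5]
grip_width: 0.0123
```

```bash
python3 -c "
from h import *
rep()"
```

```text
bore in tap mm [-0.653  -0.1825  1.4753] theta 1.011501215347992 tilt [-0.0199 -0.0408  0.999 ] F tap [ 0.2846  0.152  20.067 ] t 21.9 w 0.012345012227286473
tool of x,y tap (cm/cm) [0.5304 0.8477 0.0009] [ 0.8477 -0.5304  0.0105] toolshift to axis [0.0501 0.0457 0.0003]
```

Axial force is now 20 N and the knob has stopped about 1.5 mm above my estimated collar height, so it's home. Now I'll turn it clockwise to off.

Call:
apply_moves(delta_pos=[[0,0,-0.1],[0,0,0],[0,0,0],[0,0,0],[0,0,0],[0,0,0],[0,0,0],[0,0,0]], spin=[0,8,8,8,8,8,8,6])

```text
t: 22.9
ee_pos: [0.6364, 0.155, 0.1074]
eef_rot: [-0.193, 0.609, 0.749, 0.174]
contact_force: [2.9, -6.7, 12.0]
grip_width: 0.0125
```

```bash
python3 -c "
from h import *
rep();print(RT.T@env.read_state()['torque'])"
```

```text
bore in tap mm [-0.5482 -0.8326  1.4684] theta 0.06524669661760736 tilt [-0.0371 -0.0116  0.9993] F tap [-0.1067 -1.9232 13.9133] t 22.9 w 0.01250441084620114
tool of x,y tap (cm/cm) [0.9978 0.0655 0.0015] [ 0.0655 -0.9978  0.0093] toolshift to axis [ 0.0602 -0.0795  0.0009]
[-0.4379  0.3118  0.1705]
```

Call:
apply_moves(delta_pos=[[0,0,0],[0,0,0],[0,0,0]], spin=[3,2,0])

```text
t: 23.28
ee_pos: [0.6364, 0.155, 0.1073]
eef_rot: [-0.2, 0.64, 0.723, 0.165]
contact_force: [2.9, -7.0, 11.4]
grip_width: 0.0124
```

```bash
python3 -c "
from h import *
rep();print(RT.T@env.read_state()['torque'])"
```

```text
bore in tap mm [-0.5559 -0.8051  1.4512] theta -0.018746221905446517 tilt [-0.0372 -0.0087  0.9993] F tap [-0.6129 -1.89   13.5026] t 23.275 w 0.01244455376574244
tool of x,y tap (cm/cm) [ 0.9998 -0.0184  0.0016] [-0.0184 -0.9998  0.0093] toolshift to axis [ 0.0541 -0.0815  0.0008]
[-0.4123  0.3542  0.0943]
```

Its red line is at the dot (θ about -0.02). Releasing and backing off along the axis.

Call:
apply_moves(delta_pos=[[0,0,-0.1],[0,0,0],[0,0,0],[0,0,0],[0,0,-1],[0,0,-3],[0,0,-6],[0,0,-6]], spin=[0,0,0,0,0,0,0,0], jaw=4.0)

```text
t: 24.28
ee_pos: [0.6481, 0.0752, 0.246]
eef_rot: [-0.202, 0.64, 0.723, 0.164]
contact_force: [1.2, 0.8, 0.3]
grip_width: 0.0398
```

Call:
apply_moves(delta_pos=[[-3,0,-3],[-3,0,-3],[0,0,0]], spin=[0,0,0])

```text
t: 24.65
ee_pos: [0.66, -0.0087, 0.2669]
eef_rot: [-0.2, 0.642, 0.722, 0.165]
contact_force: [0.0, 0.7, -1.2]
grip_width: 0.0404
```

```bash
python3 - <<'E'
from h import *
print(env.read_state()['contact_force'])
c=cams.calibration('wrist');im=cams.get_image('wrist')[:,:,::-1].copy();t=cams.get_image('top')[:,:,::-1]
pm=COL+.019*zt
for q in(pm,pm+.023*xt,COL+.04*xt): print(proj(c,q))
m=knobmask(c,RT,pm).astype(np.uint8)
ct,_=cv2.findContours(m,cv2.RETR_EXTERNAL,cv2.CHAIN_APPROX_NONE);cv2.drawContours(im,ct,-1,(255,0,255),1)
u,v=[int(a) for a in proj(c,pm)]
x0=max(0,min(u-80,480));y0=max(0,min(v-60,360))
cv2.imwrite('pics/w6.png',np.hstack([cv2.resize(im[y0:y0+120,x0:x0+160],(440,330)),cv2.resize(t[130:340,150:379],(360,330))]))
E
```

```text
[ 0.0449  0.7214 -1.184 ]
[319.4125 139.2454]
[318.8427 112.0972]
[318.6946  93.7112]
```

View pics/w6.png

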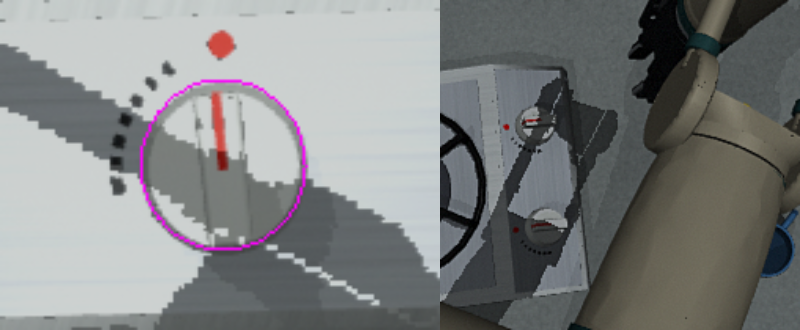

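The red line points at the dot, about 4° off. That is roughly 1.6 mm at the tip against a 6 mm limit. The knob outline matches the home model, the fingers are clear, and the left-hand knob is unmoved. Handing in.

```bash
python3 -c "
from plant import ticket
print(ticket.job_done())"
```

```text
the job is handed in; nothing more can be done
None
```

The knob is home on the spindle, turned clockwise to off and let go. I handed the job in at about 25 s of the 58 s allowed; no verdict was reported.

**What I did**
- **Grasp:** I picked the white loose knob up by its grip bar. The moves can't tilt the tool, so I got the 30° lean by pushing the arm past its reach, where it tips and keeps the tilt.
- **Fit:** The wrist camera showed the spindle open by about 1.0 rad. I lined the knob up to that angle, and the D engaged with almost no axial force. I then pressed it to a firm stop at about 20 N.
- **Off:** I turned it clockwise about 59°, released it and backed away.

**Last checks**
- **Position:** The knob's outline in the final wrist view matches the fully home model.
- **Pointer:** The red line is about 4° anticlockwise of the dot, or about 1.6 mm at the tip (limit 6 mm). The arm's own angle read -0.02 rad just before release, so the two differ slightly.
- **Seating:** My computed height at the stop was 1.5 mm above the estimated collar. That is within my calibration error and the 3.5 mm limit, but I couldn't measure it more closely.
- **Surroundings:** The left-hand knob looks unmoved and the robot touches nothing. The mug is only partly visible in the last view, and the jar and screwdriver can't be seen in it. I noticed no contact with any of them.

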